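# Fit the heat shield in its clip bracket by the bench burner

## Robot

A 6-joint arm with a two-finger parallel gripper is mounted at the origin on the work surface. World frame = base frame: x ahead of the robot, y to its left, z up, the work surface at z = 0. Lengths are in m, angles in rad, forces in N, time in s.
With the tool pointing down it reaches from about 0.375 to 0.9 m from the base axis. Payload 3.1 kg.
Tool frame: the origin (TCP) lies midway between the tips of the shut fingers; the grasp point (between the pads) lies 19 mm behind it; z points along the fingers, y is the direction in which the jaws open and shut (so a half turn about z gives the same grasp; the last joint's range is limited). The gripper opens to 85 mm and grips with 20 to 120 N. Pads are 22 mm wide; open, the fingers measure 114 mm over their backs; the gripper's body (76 mm by 85 mm) begins 54 mm behind the grasp point. The pads swing forward as they close: fully open they stand 13 mm farther back than shut.
Start: joints at [-1.46, 0.527, 1.433, -0, 1.181, -0.178], TCP at [0.179, -0.599, 0.231] pointing down, gripper open.
Joint ranges: [-3.08, 3.08], [-0.75, 2.2], [0.22, 2.44], [-1.43, 4.57], [0, 2.65], [-2.85, 2.85]. Speed limits (rad/s): [2.79, 2.79, 3.14, 3.14, 3.14, 3.14].

## Interface

Orientations are given as a unit quaternion [x, y, z, w].
In Python, from station import manip gives the robot as it stands.
- The arm moves only by the tool servo_tool, never from a script. Its argument "increments" is a list of rows, each an object with "hand": the closure, from 0 (fully open) to 1 (shut); "travel": the shift along the tool's x, y, z in mm, a list of three; "yaw": the turn about the tool's z in degrees. A call has 1 to 20 rows; each row shifts and turns the commanded pose from where the row before left it, along the tool's axes as they then stand; what a row does not reach is not made up. A row lasts 1/10 s, in which the tool goes at most 50 mm and 8.59 degrees, less where a joint would pass 70% of its speed; a pose out of reach is approached as far as the arm can. A call with a gripper value outside its range is refused whole. The fingers move at their own pace and stop on an object; "newtons" is the grip in N (left out, the last holds). Time passes only in rows, so rows that do not move let the fingers close. It gives the time, the measured TCP pose, the force and the opening at its end, in the units of the state.
- manip.sense(): the state, without advancing time (a new reading comes with each control period).
- manip.snapshot(name): name is "side" or "top" or "wrist"; returns a dict with "pixels" (384x512x3 uint8, blue, green, red), "fx", "fy", "cx", "cy" (pixels), "R" (3x3) and "t" (3): a world point X has camera coordinates R X + t. Camera axes: x right, y down, z forward; pixel columns grow to the right and rows downward; lengths in m; the calibration is good to about 2 mm. A picture is of the moment at which its call begins. There is no depth.
- manip.sign_off(): hands the job in, once; it reports no verdict.
The state is a dict: "t": time; "q": joint angles; "qd": joint speeds; "tau": joint torques, N m; "tcp_pos": TCP position; "tool_rot": TCP orientation; "force": force on the tool from outside, world axes, zero at the start; "ft_torque": the same for the moment, N m; "finger_gap": opening from 0.0 (shut) to 1.0 (fully open).
Only numpy, scipy, OpenCV 4.12 (cv2) and the standard library are available. Lean on these libraries where they do the work, as an engineer would, in place of code of your own. Each camera call takes 0.05 s, during which the arm holds its last target.

## Task

Take the steel heat shield out of the wooden rest and slide its two ears down into the slots of the bracket in front of the bench burner, against the drag of the spring clips, until it is fully home: its lower edge sitting flat on the stop bar. Feel for the stop and press gently, do not ram it; leave the shield standing there and do not disturb the jar, the steel block or the cup.

Things in the scene. Friction and masses are not known exactly. Their poses are not given: they have to be found in the camera images.
- shield_tab (a point): Centre of the grip tab on top of the heat shield, a plain steel plate standing on edge (x across its thickness, y along its width, z up; symmetric, either face may look to the burner). The tab is 12 mm thick (x), 40 wide (y), 34 high: pinch it across its thickness. This point is 87 mm above the shield's lower edge, 17 mm below its top. Mass about 0.34 kg.
- shield_foot (a point): Middle of the lower edge of the same shield, 87 mm below the tab's centre, same axes. Below the tab the plate is 6 mm thick (x), 80 wide (y), 70 high; on each side an ear of the same thickness sticks out 12 mm (104 mm over both ears), from 5 to 45 mm above the lower edge.
- rest: Fixed dark wooden rest in which the shield stands at the start. Origin: centre of its underside, on the bench. 70 (x) by 130 (y) by 35 mm high, with a groove along y, 10 mm wide, 25 deep, open at both ends; the shield stands in it, its lower edge on the groove's floor, 10 mm above the bench, tab upwards.
- bracket: Fixed dark steel bracket. Origin: centre of its underside, on the bench. Base 90 (x) by 150 (y) by 6 mm; a post 54 mm either side of the middle along y, each with a vertical slot facing the other, in the plane x = 0. The slots are 8.5 mm wide (x) up to 90 mm above the bench; above that the mouth flares, to about 22 mm wide at 99 mm height.
- clips (a point): Midway between the two brass spring clips in the slots, on the bracket's axis, 88 mm above the bench, axes as the bracket. Below this height the clips' faces are 102 mm apart at rest; each yields outwards up to 5 mm, pressing an ear's end with about 6 N; above, up to 102 mm, they lean out to lead the ears in. They drag at 5 to 15 N all the way down: the shield does not drop home by itself.
- sill: Fixed aluminium sill midway between the posts, carrying the stop bar; origin (on the bench) and axes are the bracket's. The bar (66 mm along y) is screw-set anew each time, to a height that is not measured: its top, where the shield's lower edge must sit, is 15 to 41 mm above the bench. It first gives 2.5 mm under about 3 N, then is rigid: feel for that firm stop, press under 35 N.
- burner: Fixed bench burner, bolted down about 150 mm from the bracket on the bracket's -x side, nozzle towards the shield. Origin: centre of its underside. About 110 mm high, 100 long, 90 wide. Do not hit it.
- jar_mid (a point): Centre of a closed amber glass jar, 60 mm across, 85 high, standing loose on the bench: leave alone.
- block_mid (a point): Centre of a loose steel bench block, 60 by 60 by 30 mm high: leave alone.
- cup_mid (a point): Centre of a loose white ceramic cup, 70 mm across, 90 high: leave alone.
Things that resemble listed ones, but are neither listed nor needed, are in the scene too. Leave any black, green or turquoise look-alike of the part that bears shield_tab alone.

How it is judged:
By the outcome, as a careful person would: the job done as asked, in the order asked, and still so for the second after the job is handed in, with the robot touching nothing.
It also fails if it takes over 64 s, if anything falls off the work surface, if the arm or the gripper's body presses on something with over 40 N, if the wrist force passes 120 N, or if a joint passes its speed limit or range.

## Working session

There is one attempt and no reset: what is moved stays moved. The work goes in short steps, Python scripts to look and compute and a tool call to move; the robot and the scene stay as the last step left them, time stands still between calls to the robot, and variables do not carry over. Pictures are saved under pics/ and viewed, and the job is handed in when it is done.

Besides the shell and the picture viewer there is one more tool, called after "Emit:" in YAML: its name, and indented under it one key for each argument. servo_tool: Moves the arm, as the interface text tells. Its arguments: {"type":"object","properties":{"increments":{"type":"array","items":{"type":"object","properties":{"hand":{"type":"number"},"travel":{"type":"array","items":{"type":"number"}},"yaw":{"type":"number"}}}},"newtons":{"type":"number"}},"required":["increments"]}

```bash
ls; mkdir -p pics; python3 - <<'E'
from station import manip
import cv2,pickle
print(manip.sense())
for n in ("side","top","wrist"):
    s=manip.snapshot(n); cv2.imwrite(f"pics/{n}0.png",s["pixels"]); pickle.dump(s,open(f"{n}0.pkl","wb"))
    print(n,s["fx"],s["fy"],s["cx"],s["cy"],s["R"],s["t"])
E
```

```text
pics
{'t': 0.0, 'q': array([-1.45946279e+00,  5.28486015e-01,  1.43392901e+00, -5.92507921e-06,
        1.18140085e+00, -1.78474711e-01]), 'qd': array([ 7.37163364e-04, -1.36964711e-05, -2.62000664e-04,  3.86013219e-04,
        7.11031645e-04,  3.69255823e-04]), 'tau': array([-9.81570956e-04, -4.42352986e+01, -1.78028315e+01, -1.91004365e-04,
        8.59906257e-03, -6.43757218e-06]), 'tcp_pos': array([ 0.17856445, -0.59818493,  0.23031294]), 'tool_rot': array([ 9.89518980e-01,  1.44398587e-01,  3.45724585e-05, -1.11107662e-03]), 'force': array([-0.49497336, -0.76730958,  0.34842389]), 'ft_torque': array([-0.08673338, -0.05246624, -0.02276081]), 'finger_gap': 0.9981139598344527}
side 428.64010734843333 428.64010734843333 254.7937391754655 190.59433881503244 [[-0.91441057 -0.40464763 -0.01065868]
 [-0.27042386  0.63026543 -0.72776124]
 [ 0.30120465 -0.66259021 -0.68574774]] [0.53003827 0.19889799 0.96379613]
top 461.4550834459451 461.4550834459451 256.58051089554857 195.15176942588354 [[-0.02246661 -0.99958834 -0.01784407]
 [-0.99583127  0.02395333 -0.08801322]
 [ 0.08840442  0.01579232 -0.99595947]] [0.04030499 0.53760953 1.17050919]
wrist 270.1981028865411 270.1981028865411 254.16887506384046 196.29747891790436 [[ 0.286289   -0.95813974 -0.00261721]
 [-0.91293768 -0.27360986  0.30279109]
 [-0.29083227 -0.08429641 -0.95305336]] [-0.62424188 -0.03893851  0.3803483 ]
```

View pics/side0.png

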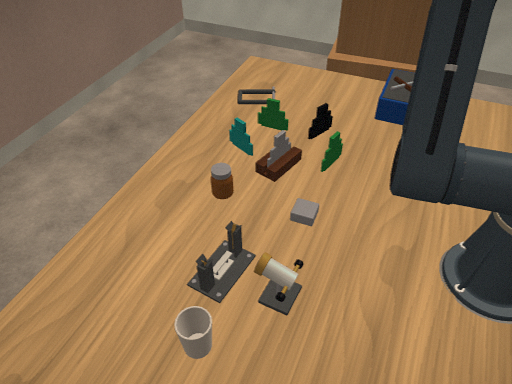

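View pics/top0.png

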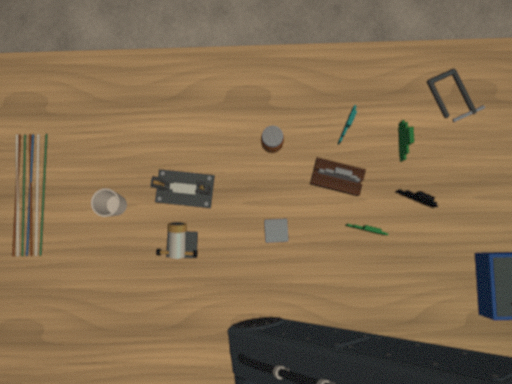

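View pics/wrist0.png

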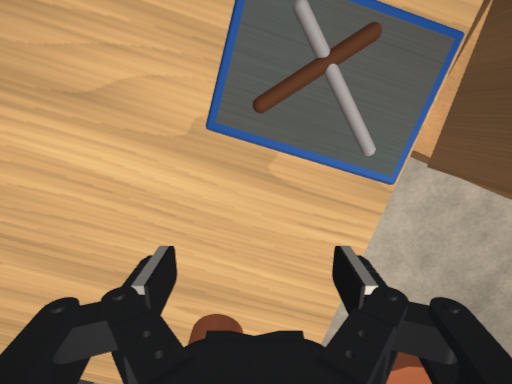

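Candidates in the top view: grey steel plate in the wooden rest (340,173), turquoise (347,125), green (405,140), black (417,198) and green (367,229). By the description I choose the grey one in the rest. I'll check it in a crop.

```bash
python3 - <<'E'
import cv2,pickle
T=pickle.load(open("top0.pkl","rb"))["pixels"];S=pickle.load(open("side0.pkl","rb"))["pixels"]
def c(im,x,y,w,h,k,n): cv2.imwrite(n,cv2.resize(im[y:y+h,x:x+w],None,fx=k,fy=k,interpolation=cv2.INTER_CUBIC))
c(T,300,150,75,55,10,"pics/t_rest.png")
c(T,145,160,80,60,10,"pics/t_br.png")
c(S,245,125,70,60,10,"pics/s_rest.png")
c(S,180,215,80,90,6,"pics/s_br.png")
E
```

```text
(no output)
```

View pics/t_rest.png

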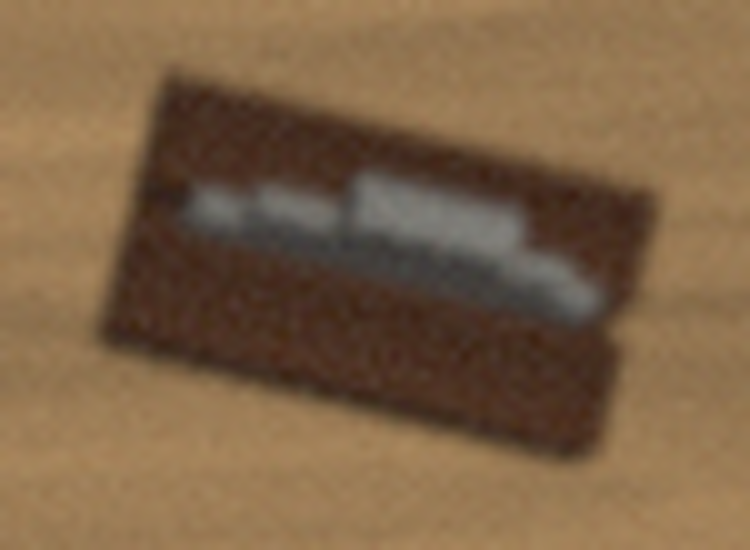

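View pics/t_br.png

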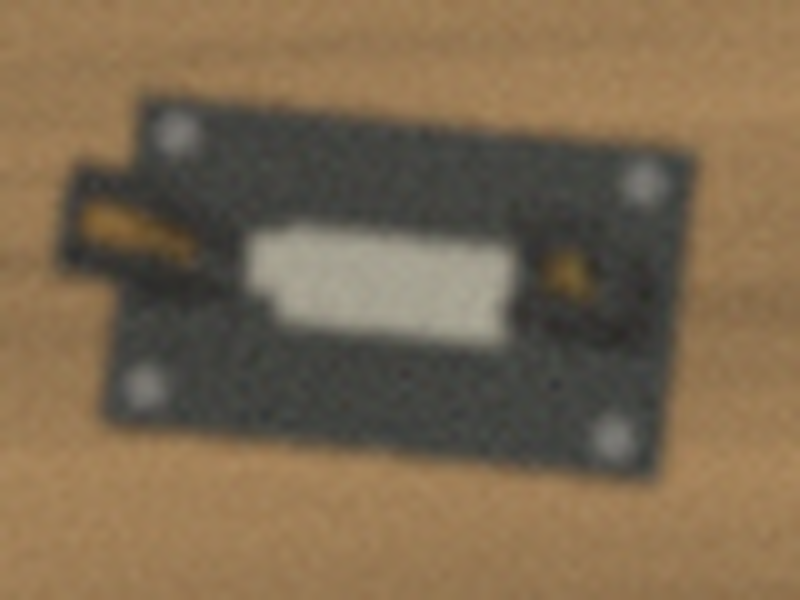

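View pics/s_rest.png

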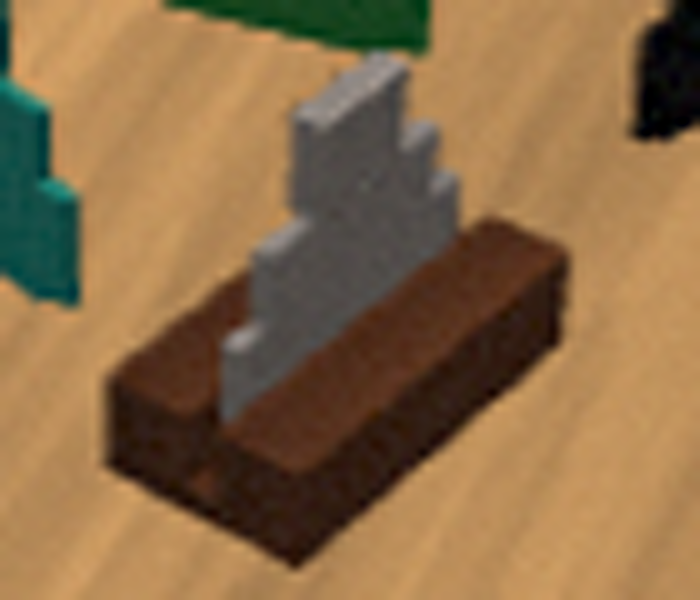

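View pics/s_br.png

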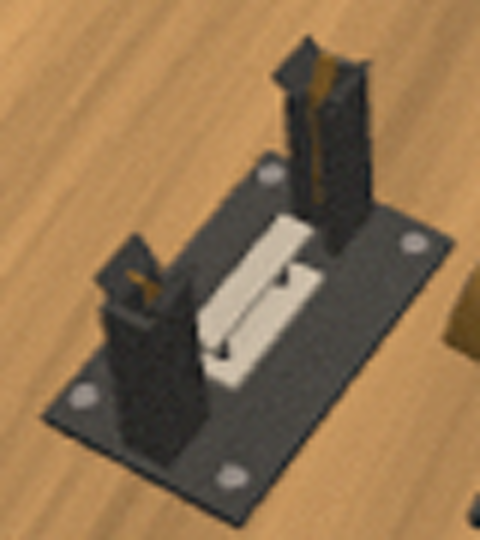

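```bash
cat > h.py <<'E'
import numpy as np,pickle
from scipy.optimize import least_squares
def L(n): return pickle.load(open(n,"rb"))
def proj(s,X):
    c=np.asarray(X)@s["R"].T+s["t"]; return np.c_[s["fx"]*c[:,0]/c[:,2]+s["cx"],s["fy"]*c[:,1]/c[:,2]+s["cy"]]
def px(a,x0,y0,k): return (np.array(a,float)+.5)/k-.5+[x0,y0]
def fit(obs,x0):  # obs list of (snap, local pts Nx3, pix)
    def f(p):
        c,s=np.cos(p[2]),np.sin(p[2]);R=np.array([[c,-s,0],[s,c,0],[0,0,1]])
        return np.concatenate([(proj(sn,np.array(l)@R.T+[p[0],p[1],0])-q).ravel() for sn,l,q in obs])
    r=least_squares(f,x0,loss='soft_l1'); return r.x,f(r.x).reshape(-1,2)
E
python3 - <<'E'
from h import *
np.set_printoptions(precision=4,suppress=True)
T=L("top0.pkl");S=L("side0.pkl")
for s in(T,S): print("cam",-s["R"].T@s["t"])
# top image: right = -y, down = -x
B=[[.045,.075,.006],[.045,-.075,.006],[-.045,-.075,.006],[-.045,.075,.006]]
bt=px([(140,95),(695,150),(655,480),(105,425)],145,160,10)
# side: right=-x-ish
bs=px([(43,415),(270,150),(455,242),(240,525)],180,215,6)
for n,o in(("top",[(T,B,bt)]),("side",[(S,B,bs)]),("both",[(T,B,bt),(S,B,bs)])):
    p,r=fit(o,[.5,.1,0]);print("bracket",n,p,np.degrees(p[2]));print(r.round(1).tolist())
Rr=[[.035,.065,.035],[.035,-.065,.035],[-.035,-.065,.035],[-.035,.065,.035]]
rt=px([(172,72),(655,192),(590,460),(105,340)],300,150,10)
Rs=[[.035,.065,.035],[.035,-.065,.035],[-.035,-.065,.035],[-.035,.065,.035],[.035,.065,0],[-.035,.065,0],[-.035,-.065,0]]
rs=px([(108,380),(490,218),(568,250),(300,468),(108,465),(297,565),(562,345)],245,125,10)
for n,o in(("top",[(T,Rr,rt)]),("side",[(S,Rs,rs)]),("both",[(T,Rr,rt),(S,Rs,rs)])):
    p,r=fit(o,[.5,-.2,0]);print("rest",n,p,np.degrees(p[2]));print(r.round(1).tolist())
K=[[.006,.02,.114],[.006,-.02,.114],[-.006,-.02,.114],[-.006,.02,.114]]
kt=px([(355,178),(525,205),(518,255),(350,235)],300,150,10)
ks=px([(295,118),(375,52),(408,62),(325,128)],245,125,10)
for n,o in(("top",[(T,K,kt)]),("side",[(S,K,ks)]),("both",[(T,K,kt),(S,K,ks)])):
    p,r=fit(o,[.5,-.2,0]);print("tab",n,p,np.degrees(p[2]));print(r.round(1).tolist())
E
```

```text
cam [0.4328 0.0089 1.2138]
cam [0.2482 0.7277 0.8113]
bracket top [ 0.5629  0.2182 -0.1236] -7.083385119273795
[[-0.3, -0.4], [0.4, -0.4], [0.6, 0.5], [-0.8, 0.3]]
bracket side [ 0.5647  0.2188 -0.1335] -7.6464004915579
[[-0.3, 0.1], [-0.1, -0.0], [0.5, -0.3], [-0.0, 0.1]]
bracket both [ 0.564   0.2187 -0.13  ] -7.448069417567927
[[-0.3, -1.0], [0.3, -0.6], [0.3, 0.2], [-1.1, -0.3], [0.0, 0.3], [0.1, 0.0], [0.7, -0.3], [0.4, 0.1]]
rest top [ 0.5815 -0.1813 -0.2715] -15.55800336611706
[[-0.6, 0.2], [0.4, 0.4], [0.6, -0.1], [-0.4, -0.5]]
rest side [ 0.5842 -0.1844 -0.2916] -16.710008384438307
[[-0.1, -0.8], [-10.2, -5.7], [0.8, 0.3], [-0.1, 0.7], [0.0, 0.1], [-0.0, 0.4], [0.7, 0.1]]
rest both [ 0.5828 -0.182  -0.2849] -16.322567458734
[[-0.1, -0.6], [0.8, 0.2], [0.7, -0.3], [-0.2, -1.3], [0.0, -0.1], [-10.3, -5.2], [0.9, 0.7], [0.2, 1.4], [0.2, 0.8], [0.3, 1.1], [0.8, 0.5]]
tab top [ 0.5826 -0.1825 -0.1634] -9.360840790567394
[[0.2, 0.4], [-0.2, 0.0], [-0.1, -0.1], [0.1, -0.4]]
tab side [ 0.5843 -0.1832 -0.2318] -13.279083682891807
[[-0.4, -0.1], [-0.1, -0.4], [0.2, 0.1], [0.2, 0.4]]
tab both [ 0.5833 -0.1826 -0.1896] -10.860607110959121
[[0.3, -0.1], [-0.1, -0.0], [-0.2, -0.1], [0.0, -0.9], [0.1, 0.2], [-0.1, -0.2], [0.3, 0.2], [0.8, 0.7]]
```

Emit:
servo_tool:
  increments:
    - {"travel": [36, -20, 0], "hand": 0}
    - {"travel": [36, -20, 0], "hand": 0}
    - {"travel": [36, -20, 0], "hand": 0}
    - {"travel": [36, -20, 0], "hand": 0}
    - {"travel": [36, -20, 0], "hand": 0}
    - {"travel": [36, -20, 0], "hand": 0}
    - {"travel": [36, -20, 0], "hand": 0}
    - {"travel": [36, -20, 0], "hand": 0}
    - {"travel": [36, -20, 0], "hand": 0}
    - {"travel": [36, -20, 0], "hand": 0}
    - {"travel": [36, -20, 0], "hand": 0}
    - {"travel": [36, -20, 0], "hand": 0}
    - {"travel": [36, -20, 0], "hand": 0}
    - {"travel": [36, -20, 0], "hand": 0}
    - {"yaw": -8.2, "travel": [0, 0, 0], "hand": 0}

```text
schema error: expected keys hand, travel, yaw
```

Emit:
servo_tool:
  increments:
    - {"yaw": -8.2, "travel": [0, 0, 0], "hand": 0}
    - {"yaw": -8.2, "travel": [0, 0, 0], "hand": 0}
    - {"yaw": -8.2, "travel": [0, 0, 0], "hand": 0}
    - {"yaw": -8.2, "travel": [0, 0, 0], "hand": 0}
    - {"yaw": -8.2, "travel": [0, 0, 0], "hand": 0}
    - {"yaw": -8.2, "travel": [0, 0, 0], "hand": 0}
    - {"travel": [0, 0, 0], "hand": 0}
    - {"travel": [0, 0, 0], "hand": 0}

```text
schema error: expected keys hand, travel, yaw
```

```bash
cat > look.py <<'E'
import sys,cv2,pickle,numpy as np
from station import manip
np.set_printoptions(precision=4,suppress=True)
tag=sys.argv[1]
from scipy.spatial.transform import Rotation as Ro
s=manip.sense();R=Ro.from_quat(s["tool_rot"]).as_matrix()
print(s["t"],"tcp",s["tcp_pos"],"ytool ang",np.degrees(np.arctan2(R[1,1],R[0,1])),"z",R[:,2],"F",s["force"],"M",s["ft_torque"],"gap",s["finger_gap"],"q",s["q"])
for n in sys.argv[2:]:
    p=manip.snapshot(n);pickle.dump(p,open(f"{n}{tag}.pkl","wb"));cv2.imwrite(f"pics/{n}{tag}.png",p["pixels"])
E
python3 look.py 1 wrist
```

```text
0.15 tcp [ 0.1785 -0.5984  0.2306] ytool ang -73.39911328888837 z [-0.0002  0.0016 -1.    ] F [-0.0088 -0.2465  0.2697] M [-0.0053 -0.0041 -0.0541] gap 1.0016955534412293 q [-1.4595  0.5283  1.4336 -0.      1.1814 -0.1785]
```

View pics/wrist1.png

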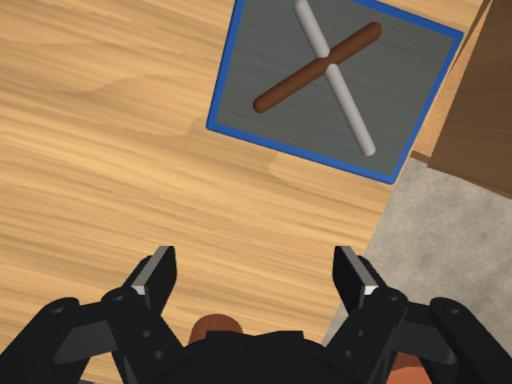

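All three keys are needed in every row.

Emit:
servo_tool:
  increments:
    - {"travel": [36, -20, 0], "hand": 0, "yaw": 0}
    - {"travel": [36, -20, 0], "hand": 0, "yaw": 0}
    - {"travel": [36, -20, 0], "hand": 0, "yaw": 0}
    - {"travel": [36, -20, 0], "hand": 0, "yaw": 0}
    - {"travel": [36, -20, 0], "hand": 0, "yaw": 0}
    - {"travel": [36, -20, 0], "hand": 0, "yaw": 0}
    - {"travel": [36, -20, 0], "hand": 0, "yaw": 0}
    - {"travel": [36, -20, 0], "hand": 0, "yaw": 0}
    - {"travel": [36, -20, 0], "hand": 0, "yaw": 0}
    - {"travel": [36, -20, 0], "hand": 0, "yaw": 0}
    - {"travel": [36, -20, 0], "hand": 0, "yaw": 0}
    - {"travel": [36, -20, 0], "hand": 0, "yaw": 0}
    - {"travel": [36, -20, 0], "hand": 0, "yaw": 0}
    - {"travel": [36, -20, 0], "hand": 0, "yaw": 0}

```text
t: 1.6
tcp_pos: [0.5825, -0.1851, 0.2312]
tool_rot: [0.99, 0.144, -0.0, -0.0]
force: [0.0, -0.5, 0.0]
finger_gap: 0.997
```

Emit:
servo_tool:
  increments:
    - {"yaw": -8.2, "travel": [0, 0, 0], "hand": 0}
    - {"yaw": -8.2, "travel": [0, 0, 0], "hand": 0}
    - {"yaw": -8.2, "travel": [0, 0, 0], "hand": 0}
    - {"yaw": -8.2, "travel": [0, 0, 0], "hand": 0}
    - {"yaw": -8.2, "travel": [0, 0, 0], "hand": 0}
    - {"yaw": -8.2, "travel": [0, 0, 0], "hand": 0}
    - {"yaw": -8.2, "travel": [0, 0, 0], "hand": 0}
    - {"travel": [0, 0, 0], "hand": 0, "yaw": 0}
    - {"travel": [0, 0, 0], "hand": 0, "yaw": 0}

```text
t: 2.5
tcp_pos: [0.5815, -0.1865, 0.2312]
tool_rot: [0.8, 0.601, -0.0, -0.0]
force: [-0.5, -0.6, 0.0]
finger_gap: 1.001
```

```bash
python3 look.py 1 wrist top
```

```text
2.5 tcp [ 0.5815 -0.1865  0.2312] ytool ang -16.16497734344766 z [-0.0003  0.0002 -1.    ] F [-0.499  -0.621   0.0071] M [0.0215 0.0005 0.0156] gap 1.00088887092064 q [-0.4931  0.5083  1.4699  0.      1.1637 -0.211 ]
```

View pics/wrist1.png

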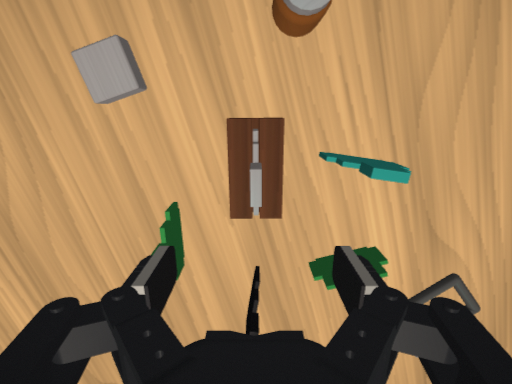

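```bash
python3 - <<'E'
from h import *
import cv2
W=L("wrist1.pkl")
print(-W["R"].T@W["t"], proj(W,[[.5815,-.1865,.212],[.5815,-.1865,.1],[.582,-.182,.114],[.582,-.182,0.035]]))
im=W["pixels"]
cv2.imwrite("pics/w1c.png",cv2.resize(im[110:225,220:292],None,fx=5,fy=5,interpolation=cv2.INTER_CUBIC))
E
```

```text
[ 0.60399508 -0.11233973  0.37334951] [[252.83543031 234.49632417]
 [253.41948793 187.90408438]
 [252.59485631 187.42786343]
 [252.98693873 170.62911252]]
```

View pics/w1c.png

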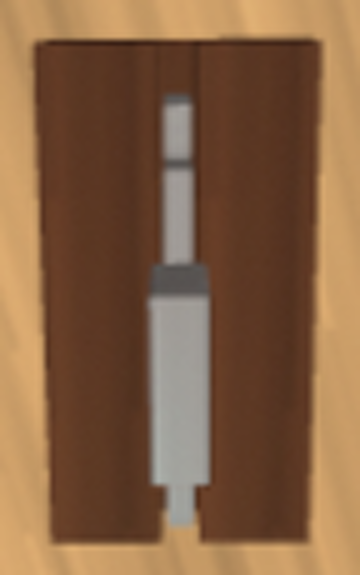

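```bash
python3 - <<'E'
from h import *
np.set_printoptions(precision=4,suppress=True)
W=L("wrist1.pkl");T=L("top0.pkl");S=L("side0.pkl")
K=[[.006,.02,.114],[.006,-.02,.114],[-.006,-.02,.114],[-.006,.02,.114]]
kt=px([(355,178),(525,205),(518,255),(350,235)],300,150,10)
ks=px([(295,118),(375,52),(408,62),(325,128)],245,125,10)
kw=px([(210,297),(210,485),(152,485),(150,297)],220,110,5)
rw=px([(320,42),(307,542),(52,542),(36,42)],220,110,5)
Rr=[[.035,.065,.035],[.035,-.065,.035],[-.035,-.065,.035],[-.035,.065,.035]]
p,r=fit([(W,Rr,rw)],[.58,-.18,-.28]);print("rest",p,np.degrees(p[2]),r.round(1).tolist())
p,r=fit([(W,K,kw)],[.58,-.18,-.28]);print("tab w",p,np.degrees(p[2]),r.round(1).tolist())
p,r=fit([(W,K,kw),(T,K,kt),(S,K,ks)],[.58,-.18,-.28]);print("tab all",p,np.degrees(p[2]),r.round(1).tolist())
E
```

```text
rest [ 0.5848 -0.1832 -0.2785] -15.959631396331202 [[0.8, -0.2], [0.4, 0.1], [-0.5, 0.3], [-0.6, -0.0]]
tab w [ 0.5847 -0.1837 -0.2751] -15.764500767043282 [[0.2, -0.5], [0.1, 0.5], [-0.1, 0.6], [-0.1, -0.4]]
tab all [ 0.5845 -0.1835 -0.2614] -14.979692310311938 [[-0.4, -0.7], [0.1, 0.3], [-0.1, 0.5], [-0.7, -0.5], [1.0, -1.1], [0.3, 0.0], [-0.1, -0.1], [0.3, -2.0], [-0.5, -0.3], [0.1, -0.4], [0.3, 0.1], [-0.0, 0.3]]
```

Emit:
servo_tool:
  increments:
    - {"yaw": -0.3, "travel": [3.7, 2.3, 0], "hand": 0}
    - {"yaw": 0, "travel": [0, 0, 30], "hand": 0}
    - {"yaw": 0, "travel": [0, 0, 30], "hand": 0}
    - {"yaw": 0, "travel": [0, 0, 30], "hand": 0}
    - {"yaw": 0, "travel": [0, 0, 25], "hand": 0}
    - {"yaw": 0, "travel": [0, 0, 20], "hand": 0}
    - {"yaw": 0, "travel": [0, 0, 18], "hand": 0}
    - {"yaw": 0, "travel": [0, 0, 0], "hand": 0}
    - {"yaw": 0, "travel": [0, 0, 0], "hand": 0}

```text
t: 3.5
tcp_pos: [0.5851, -0.1836, 0.0783]
tool_rot: [0.797, 0.604, -0.0, -0.0]
force: [0.5, -0.3, -0.2]
finger_gap: 1.003
```

```bash
python3 look.py 2 wrist side
```

```text
3.5 tcp [ 0.5851 -0.1836  0.0783] ytool ang -15.709174852555897 z [-0.0001  0.0002 -1.    ] F [ 0.5227 -0.2817 -0.2229] M [-0.0232  0.0299 -0.0186] gap 1.002716702042805 q [-0.486   0.7121  1.5796  0.0001  0.85   -0.2119]
```

View pics/wrist2.png

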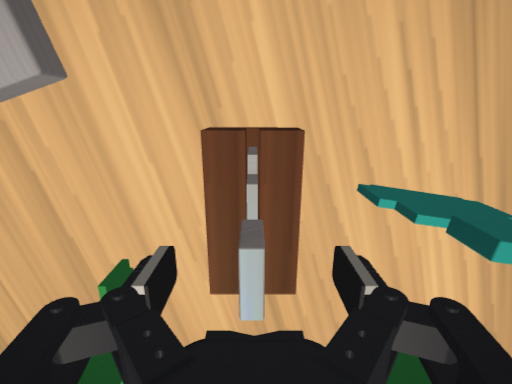

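View pics/side2.png

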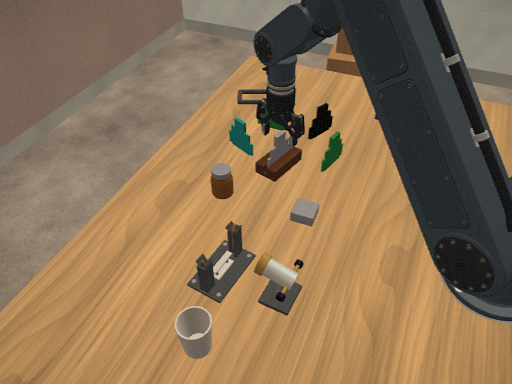

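Emit:
servo_tool:
  increments:
    - {"yaw": 0, "travel": [0, -1, 0], "hand": 0.3}
    - {"yaw": 0, "travel": [0, 0, 0], "hand": 0.6}
    - {"yaw": 0, "travel": [0, 0, 0], "hand": 1}
    - {"yaw": 0, "travel": [0, 0, 0], "hand": 1}
    - {"yaw": 0, "travel": [0, 0, 0], "hand": 1}
    - {"yaw": 0, "travel": [0, 0, 0], "hand": 1}
    - {"yaw": 0, "travel": [0, 0, 0], "hand": 1}
    - {"yaw": 0, "travel": [0, 0, 0], "hand": 1}
  newtons: 80

```text
t: 4.4
tcp_pos: [0.584, -0.1835, 0.0786]
tool_rot: [0.797, 0.604, 0.0, 0.0]
force: [0.0, -0.3, 3.3]
finger_gap: 0.129
```

```bash
python3 look.py 3 wrist
```

```text
4.4 tcp [ 0.584  -0.1835  0.0786] ytool ang -15.697237809526555 z [ 0.0004 -0.0003 -1.    ] F [ 0.0412 -0.3339  3.3144] M [ 0.0095  0.0207 -0.0056] gap 0.1292120845304795 q [-0.4867  0.7105  1.5828 -0.      0.8478 -0.2127]
```

View pics/wrist3.png

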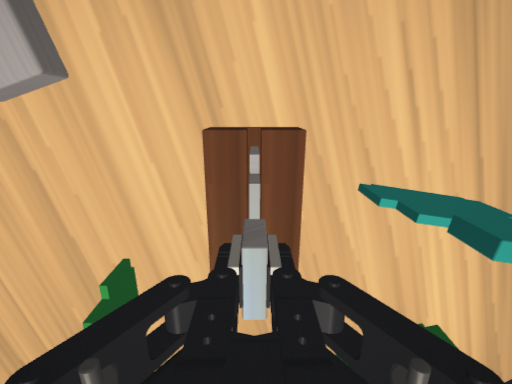

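Emit:
servo_tool:
  increments:
    - {"yaw": 0, "travel": [0, 0, -5], "hand": 1}
    - {"yaw": 0, "travel": [0, 0, -10], "hand": 1}
    - {"yaw": 0, "travel": [0, 0, -20], "hand": 1}
    - {"yaw": 0, "travel": [0, 0, -30], "hand": 1}
    - {"yaw": 0, "travel": [0, 0, -30], "hand": 1}
    - {"yaw": 0, "travel": [0, 0, -25], "hand": 1}
    - {"yaw": 0, "travel": [0, 0, -12], "hand": 1}
    - {"yaw": 0, "travel": [0, 0, 0], "hand": 1}

```text
t: 5.25
tcp_pos: [0.5847, -0.1838, 0.2122]
tool_rot: [0.797, 0.604, 0.001, 0.002]
force: [0.3, -0.4, -3.1]
finger_gap: 0.128
```

```bash
python3 look.py 4 wrist side
```

```text
5.25 tcp [ 0.5847 -0.1838  0.2122] ytool ang -15.69231821409832 z [ 0.0034 -0.0018 -1.    ] F [ 0.3387 -0.4385 -3.1078] M [-0.0221 -0.0575 -0.0107] gap 0.12762870783007452 q [-0.4866  0.5312  1.4871  0.      1.1196 -0.2127]
```

View pics/wrist4.png

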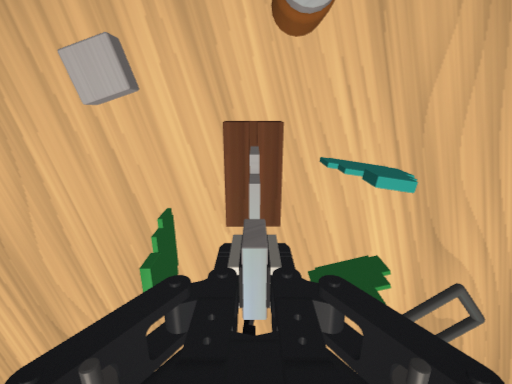

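View pics/side4.png

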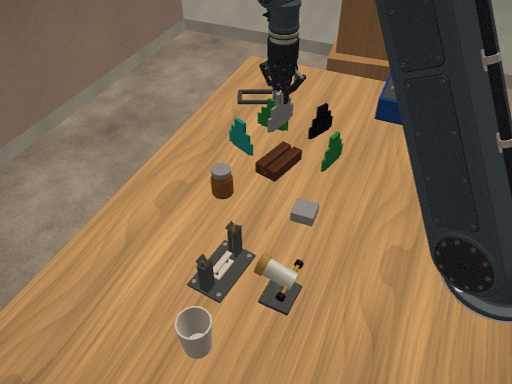

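Emit:
servo_tool:
  increments:
    - {"yaw": 0, "travel": [15, -5.8, 0], "hand": 1}
    - {"yaw": 0, "travel": [30, -11.6, 0], "hand": 1}
    - {"yaw": 0, "travel": [30, -11.6, 0], "hand": 1}
    - {"yaw": 0, "travel": [30, -11.6, 0], "hand": 1}
    - {"yaw": 0, "travel": [30, -11.6, 0], "hand": 1}
    - {"yaw": 0, "travel": [30, -11.6, 0], "hand": 1}
    - {"yaw": 0, "travel": [30, -11.6, 0], "hand": 1}
    - {"yaw": 0, "travel": [30, -11.6, 0], "hand": 1}
    - {"yaw": 0, "travel": [30, -11.6, 0], "hand": 1}
    - {"yaw": 0, "travel": [30, -11.6, 0], "hand": 1}
    - {"yaw": 0, "travel": [15, -5.8, 0], "hand": 1}
    - {"yaw": -4, "travel": [0, 0, 0], "hand": 1}
    - {"yaw": -4.3, "travel": [0, 0, 0], "hand": 1}
    - {"yaw": 0, "travel": [0, 0, 0], "hand": 1}
    - {"yaw": 0, "travel": [0, 0, 0], "hand": 1}

```text
t: 6.85
tcp_pos: [0.5528, 0.1367, 0.2096]
tool_rot: [0.752, 0.659, -0.001, -0.0]
force: [0.9, -0.4, -4.3]
finger_gap: 0.127
```

```bash
python3 look.py 5 wrist
```

```text
6.85 tcp [0.5528 0.1367 0.2096] ytool ang -7.494050044633765 z [-0.0017 -0.0002 -1.    ] F [ 0.8894 -0.3853 -4.33  ] M [-0.0197 -0.0562 -0.0067] gap 0.1270478358702195 q [ 0.0464  0.48    1.5962 -0.0001  1.0671  0.1772]
```

View pics/wrist5.png

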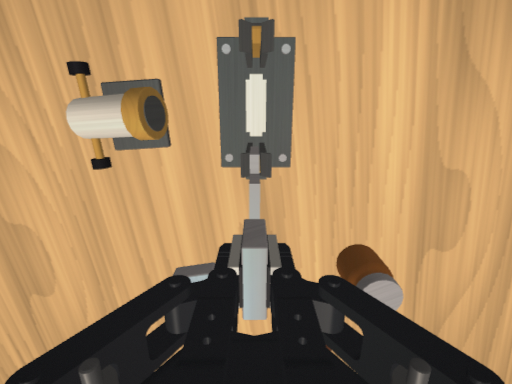

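```bash
python3 - <<'E'
import cv2,pickle
im=pickle.load(open("wrist5.pkl","rb"))["pixels"]
cv2.imwrite("pics/w5a.png",cv2.resize(im[10:180,205:307],None,fx=3.5,fy=3.5,interpolation=cv2.INTER_CUBIC))
cv2.imwrite("pics/w5b.png",cv2.resize(im[140:330,215:295],None,fx=3.1,fy=3.1,interpolation=cv2.INTER_CUBIC))
E
```

```text
(no output)
```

View pics/w5a.png

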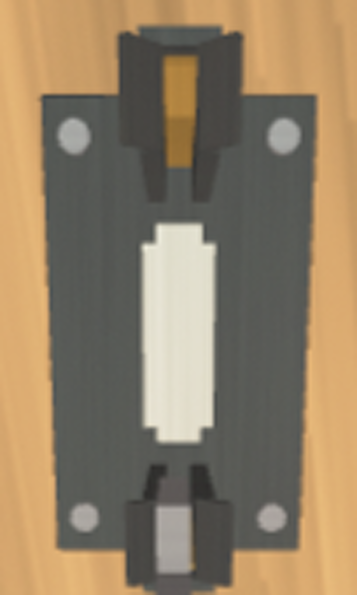

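View pics/w5b.png

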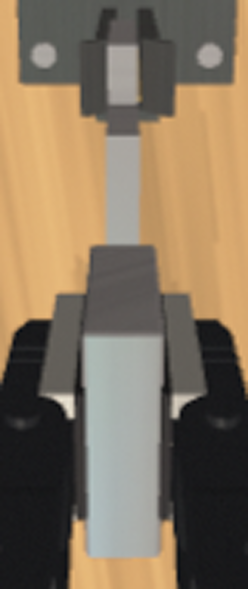

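```bash
cat > m5.py <<'E'
from h import *
from scipy.spatial.transform import Rotation as Ro
np.set_printoptions(precision=4,suppress=True)
W=L("wrist5.pkl")
B=[[.045,.075,.006],[.045,-.075,.006],[-.045,-.075,.006],[-.045,.075,.006]]
bw=px([(316,96),(298,549),(58,549),(42,96)],205,10,3.5)
p,r=fit([(W,B,bw)],[.5645,.2186,-.13]);print("br",p,np.degrees(p[2]),r.round(1).tolist())
P=np.array([[.006,.02,.017],[.006,-.02,.017],[-.006,-.02,.017],[-.006,.02,.017],[-.003,.04,-.017],[.003,.04,-.017],[-.003,.052,-.042],[.003,.052,-.042]])
q=px([(162,335),(160,555),(85,555),(85,335),(107,135),(140,135),(107,45),(139,45)],215,140,3.1)
def f(v):
    R=Ro.from_euler("ZYX",[v[3],v[5],v[4]]).as_matrix(); return (proj(W,P@R.T+v[:3])-q).ravel()
r=least_squares(f,[.5528,.1367,.2286,-.13,0,0]);v=r.x
print("tab",v[:3],"yaw,pitch(x),roll(y)deg",np.degrees(v[3:]));print(f(v).reshape(-1,2).round(1).tolist())
J=np.linalg.inv(r.jac.T@r.jac);print("sd(.5px)",.5*np.sqrt(np.diag(J)))
y=np.array([-np.sin(p[2]),np.cos(p[2])]);x=np.array([np.cos(p[2]),np.sin(p[2])])
d=p[:2]-v[:2];print("to go along br x,y",d@x,d@y)
E
python3 m5.py
```

```text
br [ 0.5656  0.2177 -0.1308] -7.491526398227087 [[0.7, -0.5], [0.4, 0.9], [-0.4, 0.8], [-0.7, -0.5]]
tab [0.5536 0.1356 0.2254] yaw,pitch(x),roll(y)deg [-7.6775  1.1651  0.269 ]
[[0.9, -0.2], [-0.0, -0.0], [0.0, -0.0], [-0.9, -0.2], [-0.2, 0.5], [0.1, 0.6], [0.3, -0.3], [-0.3, -0.3]]
sd(.5px) [0.0001 0.0002 0.0004 0.0056 0.0052 0.0067]
to go along br x,y 0.0012496144266065338 0.08303143610321154
```

Emit:
servo_tool:
  increments:
    - {"yaw": 0, "travel": [13, 1.2, 0], "hand": 1}
    - {"yaw": 0, "travel": [20, 0, 0], "hand": 1}
    - {"yaw": 0, "travel": [20, 0, 0], "hand": 1}
    - {"yaw": 0, "travel": [20, 0, 0], "hand": 1}
    - {"yaw": 0, "travel": [10, 0, 0], "hand": 1}
    - {"yaw": 0, "travel": [0, 0, 15], "hand": 1}
    - {"yaw": 0, "travel": [0, 0, 10], "hand": 1}
    - {"yaw": 0, "travel": [0, 0, 0], "hand": 1}
    - {"yaw": 0, "travel": [0, 0, 0], "hand": 1}

```text
t: 7.8
tcp_pos: [0.5651, 0.2186, 0.185]
tool_rot: [0.751, 0.66, -0.0, -0.0]
force: [0.4, -0.7, -2.6]
finger_gap: 0.128
```

```bash
python3 look.py 6 wrist side top; python3 - <<'E'
import cv2,pickle
im=pickle.load(open("side6.pkl","rb"))["pixels"]
cv2.imwrite("pics/s6.png",cv2.resize(im[150:310,160:290],None,fx=3.7,fy=3.7,interpolation=cv2.INTER_CUBIC))
E
```

```text
7.8 tcp [0.5651 0.2186 0.185 ] ytool ang -7.431591563294992 z [-0.001  -0.0003 -1.    ] F [ 0.3646 -0.7096 -2.5674] M [-0.0419  0.0328  0.0178] gap 0.12819785724484845 q [ 0.185   0.5568  1.5272 -0.0001  1.0586  0.3147]
```

View pics/wrist6.png

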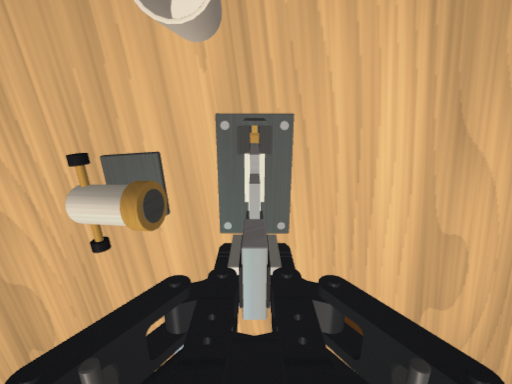

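View pics/s6.png

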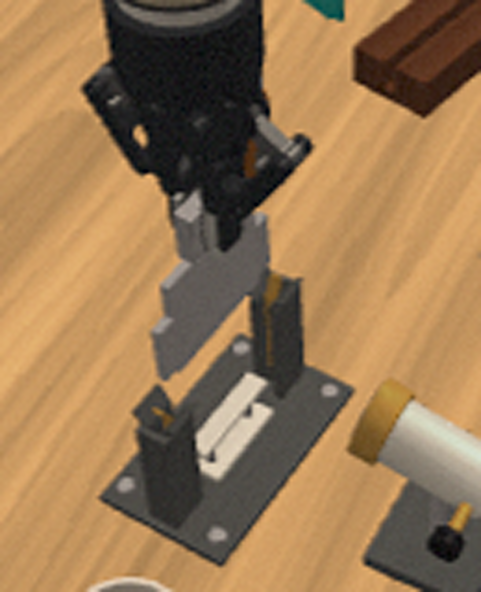

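```bash
python3 - <<'E'
import cv2,pickle
im=pickle.load(open("wrist6.pkl","rb"))["pixels"]
cv2.imwrite("pics/w6.png",cv2.resize(im[105:240,205:305],None,fx=4.4,fy=4.4,interpolation=cv2.INTER_CUBIC))
im=pickle.load(open("side6.pkl","rb"))["pixels"]
cv2.imwrite("pics/s6b.png",cv2.resize(im[200:290,185:260],None,fx=6.6,fy=6.6,interpolation=cv2.INTER_CUBIC))
E
```

```text
(no output)
```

View pics/w6.png

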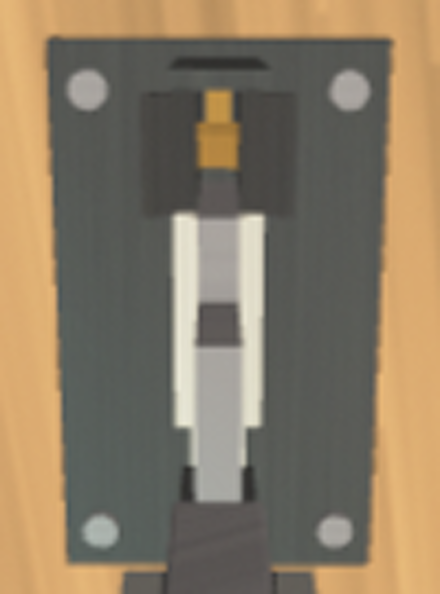

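View pics/s6b.png

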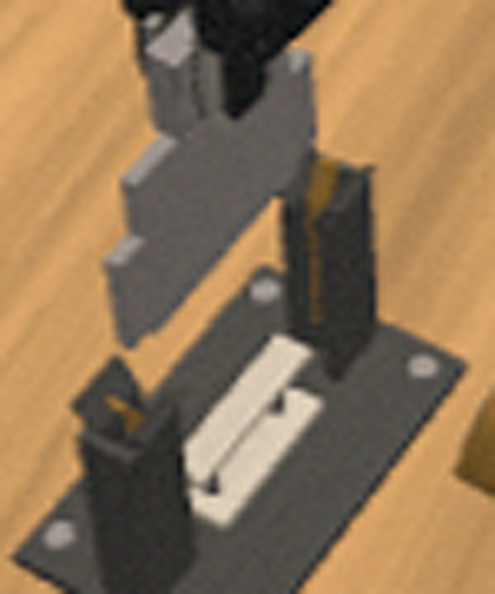

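```bash
python3 - <<'E'
from h import *
from scipy.spatial.transform import Rotation as Ro
np.set_printoptions(precision=4,suppress=True)
W=L("wrist6.pkl");S=L("side6.pkl")
B=[[.045,.075,.006],[.045,-.075,.006],[-.045,-.075,.006],[-.045,.075,.006]]
bw=px([(390,38),(368,563),(68,563),(48,38)],205,105,4.4)
bs0=px([(43,415),(270,150),(455,242),(240,525)],180,215,6)
p,r=fit([(W,B,bw)],[.5645,.2186,-.13]);print("br w",p,np.degrees(p[2]),r.round(1).tolist())
Pw=np.array([[-.003,.04,-.017],[.003,.04,-.017],[-.003,.052,-.042],[.003,.052,-.042],[-.006,.02,.017],[.006,.02,.017]])
qw=np.r_[px([(195,345),(243,345),(196,213),(241,213)],205,105,4.4),[(243.5,248),(267,248)]]
Ps=np.array([[-.003,.052,-.042],[.003,.052,-.042],[-.003,.052,-.082],[-.003,.04,-.017],[.003,.04,-.017]])
qs=px([(118,265),(106,258),(122,345),(132,187),(122,180)],185,200,6.6)
def g(v,obs):
    R=Ro.from_euler("ZYX",[v[3],v[5],v[4]]).as_matrix(); return np.concatenate([(proj(s,P@R.T+v[:3])-q).ravel() for s,P,q in obs])
x0=[.5651,.2186,.204,-.13,0,0]
for n,o in (("w",[(W,Pw,qw)]),("both",[(W,Pw,qw),(S,Ps,qs)])):
    r=least_squares(lambda v:np.r_[g(v,o),(v-x0)[3:]/.05*.3,(v[2]-.204)/.003],x0);v=r.x
    print(n,v[:3],np.degrees(v[3:]));print(g(v,o).reshape(-1,2).round(1).tolist())
    d=p[:2]-v[:2];x=np.array([np.cos(p[2]),np.sin(p[2])]);y=np.array([-x[1],x[0]]);print("togo xy",d@x,d@y)
p,r=fit([(S,B,bs0)],[.5645,.2186,-.13]);print("br s",p)
# predicted foot vs slot
E
```

```text
br w [ 0.5658  0.2184 -0.1304] -7.470849343097996 [[0.7, -0.4], [0.5, 0.7], [-0.4, 0.6], [-0.8, -0.5]]
w [0.5662 0.2178 0.2014] [-7.4956  1.7004  0.5786]
[[0.1, 0.3], [0.2, 0.3], [0.1, -0.1], [-0.3, -0.1], [-1.7, -0.1], [1.6, -0.2]]
togo xy -0.00041349689015187475 0.0004892052047516329
both [0.5679 0.2183 0.2033] [-4.2737  0.9815 -1.5298]
[[0.0, 0.4], [0.3, -0.1], [0.5, 0.2], [0.1, -0.3], [-2.0, 0.5], [1.7, -0.5], [0.3, 0.4], [-0.4, 0.3], [0.9, 1.0], [0.8, -0.3], [-0.3, -0.3]]
togo xy -0.002088605700940235 -0.00021932718773845503
br s [ 0.5647  0.2188 -0.1335]
```

Emit:
servo_tool:
  increments:
    - {"yaw": 0, "travel": [0, 0, 5], "hand": 1}
    - {"yaw": 0, "travel": [0, 0, 5], "hand": 1}
    - {"yaw": 0, "travel": [0, 0, 4], "hand": 1}
    - {"yaw": 0, "travel": [0, 0, 3], "hand": 1}
    - {"yaw": 0, "travel": [0, 0, 3], "hand": 1}
    - {"yaw": 0, "travel": [0, 0, 0], "hand": 1}
    - {"yaw": 0, "travel": [0, 0, 0], "hand": 1}
  newtons: 100

```text
t: 8.65
tcp_pos: [0.5653, 0.219, 0.1652]
tool_rot: [0.751, 0.66, -0.0, -0.0]
force: [0.6, 0.6, -3.6]
finger_gap: 0.125
```

```bash
python3 look.py 7
```

```text
8.65 tcp [0.5653 0.219  0.1652] ytool ang -7.396446397864817 z [-0.0001 -0.     -1.    ] F [ 0.6467  0.575  -3.5523] M [-0.0301 -0.022   0.087 ] gap 0.12477099624823343 q [0.1855 0.5821 1.5439 0.     1.0157 0.3146]
```

Emit:
servo_tool:
  increments:
    - {"yaw": 0, "travel": [0, 0, 2], "hand": 1}
    - {"yaw": 0, "travel": [0, 0, 2], "hand": 1}
    - {"yaw": 0, "travel": [0, 0, 2], "hand": 1}
    - {"yaw": 0, "travel": [0, 0, 2], "hand": 1}
    - {"yaw": 0, "travel": [0, 0, 0], "hand": 1}

```text
t: 9.15
tcp_pos: [0.565, 0.2189, 0.1569]
tool_rot: [0.751, 0.66, -0.0, -0.0]
force: [0.4, 0.1, -3.2]
finger_gap: 0.126
```

```bash
python3 look.py 8 wrist side;  python3 - <<'E'
import cv2,pickle
im=pickle.load(open("wrist8.pkl","rb"))["pixels"]
a=cv2.resize(im[130:260,205:305],None,fx=4,fy=4,interpolation=cv2.INTER_CUBIC)
im=pickle.load(open("side8.pkl","rb"))["pixels"]
b=cv2.resize(im[200:300,185:260],None,fx=5.2,fy=5.2,interpolation=cv2.INTER_CUBIC)
cv2.imwrite("pics/c8.png",cv2.hconcat([a,b]))
E
```

```text
9.15 tcp [0.565  0.2189 0.1569] ytool ang -7.3963952168282745 z [-0.0008 -0.0002 -1.    ] F [ 0.3842  0.0963 -3.1641] M [ 0.0188 -0.0034  0.0607] gap 0.12610936966646544 q [ 0.1854  0.5929  1.5508 -0.      0.9986  0.3145]
```

View pics/c8.png

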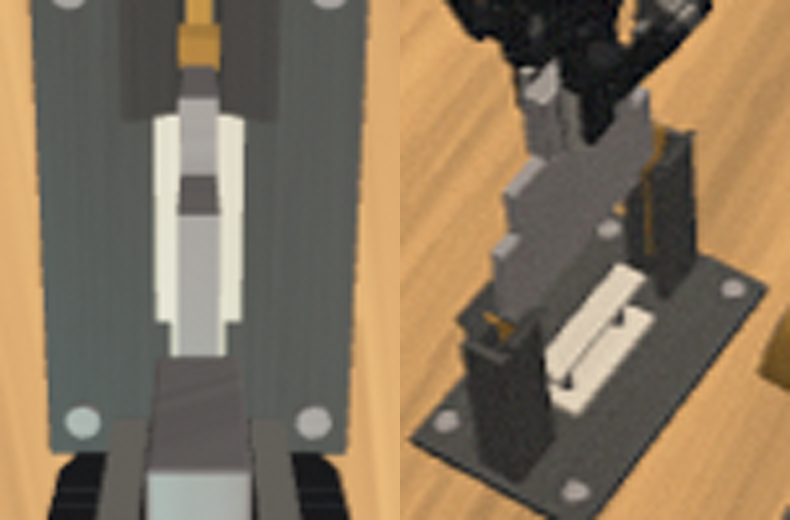

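Both ears are in the mouths (in c8 at about (495,290) and (645,120)) and there is no contact force beyond the weight, so I continue down slowly.

Emit:
servo_tool:
  increments:
    - {"yaw": 0, "travel": [0, 0, 2], "hand": 1}
    - {"yaw": 0, "travel": [0, 0, 2], "hand": 1}
    - {"yaw": 0, "travel": [0, 0, 2], "hand": 1}
    - {"yaw": 0, "travel": [0, 0, 0], "hand": 1}

```text
t: 9.65
tcp_pos: [0.5656, 0.2185, 0.1519]
tool_rot: [0.751, 0.66, 0.0, 0.001]
force: [-0.1, -3.8, 1.7]
finger_gap: 0.125
```

Emit:
servo_tool:
  increments:
    - {"yaw": 0, "travel": [0, 0, 2], "hand": 1}
    - {"yaw": 0, "travel": [0, 0, 2], "hand": 1}
    - {"yaw": 0, "travel": [0, 0, 0], "hand": 1}

```text
t: 9.95
tcp_pos: [0.5658, 0.2189, 0.1473]
tool_rot: [0.751, 0.66, 0.001, 0.001]
force: [0.5, -1.0, 1.1]
finger_gap: 0.125
```

```bash
python3 look.py 9 wrist
```

```text
9.95 tcp [0.5658 0.2189 0.1473] ytool ang -7.392039355633279 z [ 0.0015 -0.0001 -1.    ] F [ 0.4559 -0.9934  1.0682] M [-0.4149 -0.1613 -0.0421] gap 0.12486428489670878 q [ 0.1854  0.606   1.5577 -0.0004  0.9764  0.3146]
```

Emit:
servo_tool:
  increments:
    - {"yaw": 0, "travel": [0, 0, 3], "hand": 1}
    - {"yaw": 0, "travel": [0, 0, 3], "hand": 1}
    - {"yaw": 0, "travel": [0, 0, 3], "hand": 1}
    - {"yaw": 0, "travel": [0, 0, 3], "hand": 1}
    - {"yaw": 0, "travel": [0, 0, 0], "hand": 1}

```text
t: 10.5
tcp_pos: [0.5654, 0.219, 0.1348]
tool_rot: [0.751, 0.66, 0.0, 0.0]
force: [0.7, -1.1, 0.1]
finger_gap: 0.129
```

```bash
python3 look.py 10 wrist side;  python3 - <<'E'
import cv2,pickle
im=pickle.load(open("wrist10.pkl","rb"))["pixels"]
a=cv2.resize(im[130:260,205:305],None,fx=4,fy=4,interpolation=cv2.INTER_CUBIC)
im=pickle.load(open("side10.pkl","rb"))["pixels"]
b=cv2.resize(im[200:300,185:260],None,fx=5.2,fy=5.2,interpolation=cv2.INTER_CUBIC)
cv2.imwrite("pics/c10.png",cv2.hconcat([a,b]))
E
```

```text
10.5 tcp [0.5654 0.219  0.1348] ytool ang -7.396205744224946 z [ 0.0002  0.     -1.    ] F [ 0.7277 -1.1202  0.1053] M [-0.2495 -0.2197 -0.0283] gap 0.12874800537996137 q [ 0.1855  0.6231  1.5666 -0.      0.9517  0.3146]
```

View pics/c10.png

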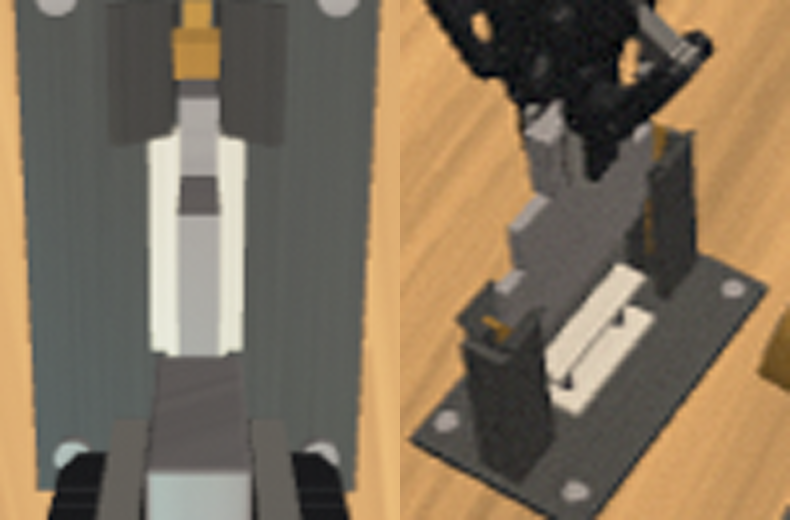

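Emit:
servo_tool:
  increments:
    - {"yaw": 0, "travel": [0, 0, 3], "hand": 1}
    - {"yaw": 0, "travel": [0, 0, 3], "hand": 1}
    - {"yaw": 0, "travel": [0, 0, 3], "hand": 1}
    - {"yaw": 0, "travel": [0, 0, 3], "hand": 1}

```text
t: 11.0
tcp_pos: [0.5651, 0.219, 0.1231]
tool_rot: [0.751, 0.66, -0.0, -0.0]
force: [-0.7, -1.4, 4.2]
finger_gap: 0.127
```

Emit:
servo_tool:
  increments:
    - {"yaw": 0, "travel": [0, 0, 3], "hand": 1}
    - {"yaw": 0, "travel": [0, 0, 2], "hand": 1}
    - {"yaw": 0, "travel": [0, 0, 2], "hand": 1}
    - {"yaw": 0, "travel": [0, 0, 2], "hand": 1}

```text
t: 11.4
tcp_pos: [0.5651, 0.219, 0.1141]
tool_rot: [0.751, 0.66, -0.0, -0.0]
force: [-1.3, -0.8, 4.7]
finger_gap: 0.124
```

Emit:
servo_tool:
  increments:
    - {"yaw": 0, "travel": [0, 0, 1], "hand": 1}
    - {"yaw": 0, "travel": [0, 0, 1], "hand": 1}
    - {"yaw": 0, "travel": [0, 0, 1], "hand": 1}

```text
t: 11.7
tcp_pos: [0.5651, 0.219, 0.1113]
tool_rot: [0.751, 0.66, -0.0, -0.0]
force: [0.1, -1.2, 3.8]
finger_gap: 0.13
```

Emit:
servo_tool:
  increments:
    - {"yaw": 0, "travel": [0, 0, 1], "hand": 1}
    - {"yaw": 0, "travel": [0, 0, 1], "hand": 1}
    - {"yaw": 0, "travel": [0, 0, 1], "hand": 1}

```text
t: 12.0
tcp_pos: [0.5653, 0.219, 0.1083]
tool_rot: [0.751, 0.66, 0.0, 0.0]
force: [-0.6, -1.0, 4.4]
finger_gap: 0.126
```

Emit:
servo_tool:
  increments:
    - {"yaw": 0, "travel": [0, 0, 1], "hand": 1}
    - {"yaw": 0, "travel": [0, 0, 1], "hand": 1}
    - {"yaw": 0, "travel": [0, 0, 1], "hand": 1}

```text
t: 12.3
tcp_pos: [0.5653, 0.219, 0.1053]
tool_rot: [0.751, 0.66, 0.0, 0.0]
force: [-0.3, -1.4, 4.8]
finger_gap: 0.13
```

```bash
python3 look.py 11 side; python3 - <<'E'
import cv2,pickle
im=pickle.load(open("side11.pkl","rb"))["pixels"]
cv2.imwrite("pics/c11.png",cv2.resize(im[200:300,185:260],None,fx=6,fy=6,interpolation=cv2.INTER_CUBIC))
E
```

```text
12.3 tcp [0.5653 0.219  0.1053] ytool ang -7.3949341274465175 z [ 0.0002  0.     -1.    ] F [-0.3305 -1.3963  4.8272] M [-0.2287 -0.016  -0.0334] gap 0.12964565327257857 q [ 0.1855  0.6652  1.585  -0.      0.8912  0.3145]
```

View pics/c11.png

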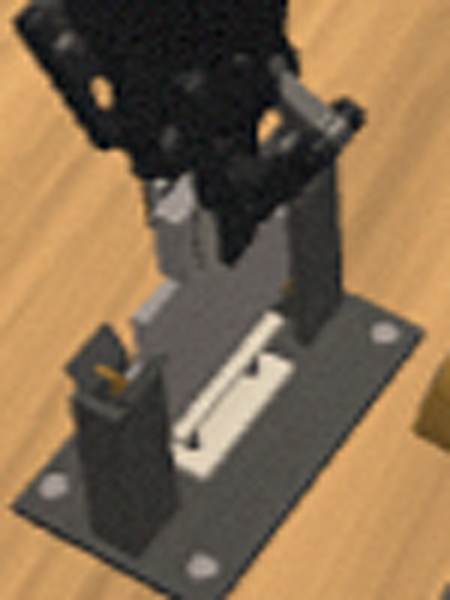

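Still sliding at the steady drag (about +4.8 N net), with part of the white bar still showing below the edge. I continue in 1 mm rows.

Emit:
servo_tool:
  increments:
    - {"yaw": 0, "travel": [0, 0, 1], "hand": 1}
    - {"yaw": 0, "travel": [0, 0, 1], "hand": 1}

```text
t: 12.55
tcp_pos: [0.5653, 0.219, 0.1033]
tool_rot: [0.751, 0.66, 0.0, 0.0]
force: [-0.2, -0.4, 4.4]
finger_gap: 0.128
```

Emit:
servo_tool:
  increments:
    - {"yaw": 0, "travel": [0, 0, 1], "hand": 1}
    - {"yaw": 0, "travel": [0, 0, 1], "hand": 1}

```text
t: 12.75
tcp_pos: [0.5653, 0.219, 0.1013]
tool_rot: [0.751, 0.66, 0.0, 0.0]
force: [-0.6, -1.1, 5.3]
finger_gap: 0.127
```

Emit:
servo_tool:
  increments:
    - {"yaw": 0, "travel": [0, 0, 1], "hand": 1}
    - {"yaw": 0, "travel": [0, 0, 1], "hand": 1}

```text
t: 12.95
tcp_pos: [0.5654, 0.219, 0.0998]
tool_rot: [0.751, 0.66, 0.0, 0.0]
force: [-2.6, -2.2, 12.3]
finger_gap: 0.125
```

Emit:
servo_tool:
  increments:
    - {"yaw": 0, "travel": [0, 0, 0.5], "hand": 1}
    - {"yaw": 0, "travel": [0, 0, 0.5], "hand": 1}

```text
t: 13.15
tcp_pos: [0.5654, 0.219, 0.0998]
tool_rot: [0.751, 0.66, 0.0, 0.0]
force: [-3.5, -2.1, 14.9]
finger_gap: 0.128
```

```bash
python3 look.py 12 side wrist; python3 - <<'E'
import cv2,pickle
im=pickle.load(open("side12.pkl","rb"))["pixels"]
b=cv2.resize(im[200:300,185:260],None,fx=5.2,fy=5.2,interpolation=cv2.INTER_CUBIC)
im=pickle.load(open("wrist12.pkl","rb"))["pixels"]
a=cv2.resize(im[130:260,205:305],None,fx=4,fy=4,interpolation=cv2.INTER_CUBIC)
cv2.imwrite("pics/c12.png",cv2.hconcat([a,b]))
E
```

```text
13.15 tcp [0.5654 0.219  0.0998] ytool ang -7.393298788777224 z [ 0.0006  0.     -1.    ] F [-3.4714 -2.092  14.8679] M [-0.3553  0.6144 -0.0209] gap 0.1282251764979024 q [ 0.1855  0.6732  1.588  -0.0001  0.8798  0.3146]
```

View pics/c12.png

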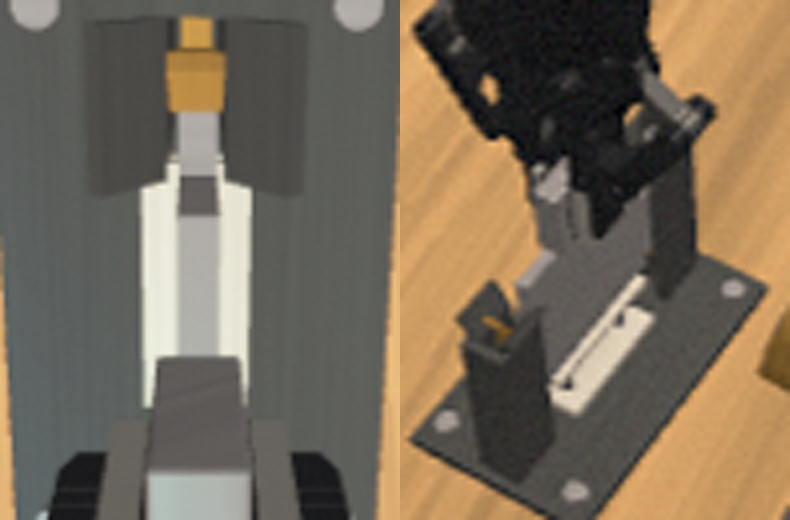

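Emit:
servo_tool:
  increments:
    - {"yaw": 0, "travel": [0, 0, 0.5], "hand": 1}
    - {"yaw": 0, "travel": [0, 0, 0.5], "hand": 1}
    - {"yaw": 0, "travel": [0, 0, 0], "hand": 1}

```text
t: 13.55
tcp_pos: [0.5655, 0.2191, 0.0998]
tool_rot: [0.751, 0.66, 0.0, 0.0]
force: [-3.5, -2.4, 18.1]
finger_gap: 0.126
```

```bash
python3 look.py 13
```

```text
13.55 tcp [0.5655 0.2191 0.0998] ytool ang -7.383686037543078 z [ 0.0011  0.0001 -1.    ] F [-3.4585 -2.4333 18.087 ] M [-0.3832  0.7233  0.0238] gap 0.12646863334569355 q [ 0.1856  0.6731  1.5883 -0.0002  0.8791  0.3146]
```

Emit:
servo_tool:
  increments:
    - {"yaw": 0, "travel": [0, 0, 0.5], "hand": 1}
    - {"yaw": 0, "travel": [0, 0, 0.5], "hand": 1}
    - {"yaw": 0, "travel": [0, 0, 0.5], "hand": 1}
    - {"yaw": 0, "travel": [0, 0, 0], "hand": 1}

```text
t: 13.95
tcp_pos: [0.5656, 0.2191, 0.0997]
tool_rot: [0.751, 0.66, 0.001, 0.001]
force: [-5.0, -3.3, 25.3]
finger_gap: 0.128
```

```bash
python3 look.py 14 side wrist top
```

```text
13.95 tcp [0.5656 0.2191 0.0997] ytool ang -7.372671407727468 z [ 0.0017  0.0001 -1.    ] F [-4.9787 -3.3079 25.2996] M [-0.5384  1.1574  0.0194] gap 0.12797751408402946 q [ 0.1856  0.6732  1.5885 -0.0003  0.8783  0.3145]
```

Emit:
servo_tool:
  increments:
    - {"yaw": 0, "travel": [0, 0, -1], "hand": 1}
    - {"yaw": 0, "travel": [0, 0, -1], "hand": 1}
    - {"yaw": 0, "travel": [0, 0, -0.5], "hand": 1}
    - {"yaw": 0, "travel": [0, 0, 0], "hand": 1}

```text
t: 14.5
tcp_pos: [0.5655, 0.2191, 0.0998]
tool_rot: [0.751, 0.66, 0.0, 0.0]
force: [-1.3, -2.2, 12.9]
finger_gap: 0.125
```

Emit:
servo_tool:
  increments:
    - {"yaw": 0, "travel": [0, 0, 0], "hand": 0.6}
    - {"yaw": 0, "travel": [0, 0, 0], "hand": 0.6}
    - {"yaw": 0, "travel": [0, 0, 0], "hand": 0.6}
    - {"yaw": 0, "travel": [0, 0, 0], "hand": 0.6}
    - {"yaw": 0, "travel": [0, 0, 0], "hand": 0.6}

```text
t: 15.0
tcp_pos: [0.565, 0.219, 0.0979]
tool_rot: [0.751, 0.66, -0.0, -0.0]
force: [-0.0, 0.0, 0.7]
finger_gap: 0.398
```

```bash
python3 look.py 15 side wrist; python3 - <<'E'
import cv2,pickle
im=pickle.load(open("side15.pkl","rb"))["pixels"]
b=cv2.resize(im[200:300,185:260],None,fx=5.2,fy=5.2,interpolation=cv2.INTER_CUBIC)
im=pickle.load(open("wrist15.pkl","rb"))["pixels"]
a=cv2.resize(im[130:260,205:305],None,fx=4,fy=4,interpolation=cv2.INTER_CUBIC)
cv2.imwrite("pics/c15.png",cv2.hconcat([a,b]))
E
```

```text
15.0 tcp [0.565  0.219  0.0979] ytool ang -7.397952177593646 z [-0.0007 -0.     -1.    ] F [-0.0465  0.0014  0.7423] M [-0.0057  0.0496 -0.0003] gap 0.3984198947292152 q [0.1855 0.676  1.5891 0.0002 0.8772 0.3145]
```

View pics/c15.png

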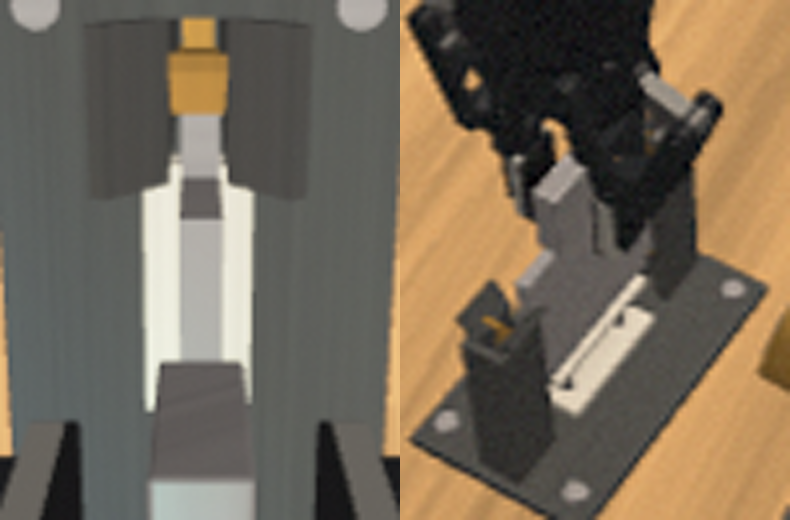

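View pics/wrist15.png

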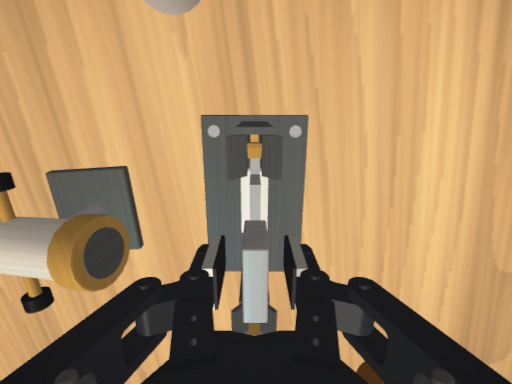

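Emit:
servo_tool:
  increments:
    - {"yaw": 0, "travel": [0, 0, -5], "hand": 0.6}
    - {"yaw": 0, "travel": [0, 0, -10], "hand": 0.6}
    - {"yaw": 0, "travel": [0, 0, -20], "hand": 0.6}
    - {"yaw": 0, "travel": [0, 0, -20], "hand": 0.6}
    - {"yaw": 0, "travel": [0, 0, -17], "hand": 1}
    - {"yaw": 0, "travel": [-1, 0, 0], "hand": 1}
    - {"yaw": 0, "travel": [0, 0, 0], "hand": 1}
    - {"yaw": 0, "travel": [0, 0, 0], "hand": 1}
    - {"yaw": 0, "travel": [0, 0, 0], "hand": 1}
  newtons: 40

```text
t: 16.0
tcp_pos: [0.5643, 0.2178, 0.1692]
tool_rot: [0.751, 0.66, -0.001, -0.001]
force: [0.3, 0.5, -0.9]
finger_gap: -0.001
```

```bash
python3 look.py 16 side wrist; python3 - <<'E'
import cv2,pickle
im=pickle.load(open("side16.pkl","rb"))["pixels"]
b=cv2.resize(im[210:290,190:250],None,fx=7,fy=7,interpolation=cv2.INTER_CUBIC)
cv2.imwrite("pics/c16.png",b)
E
```

```text
16.0 tcp [0.5643 0.2178 0.1692] ytool ang -7.400058477712999 z [-0.0022 -0.0004 -1.    ] F [ 0.3036  0.4656 -0.8832] M [-0.0306 -0.0163  0.0138] gap -0.0008801001169016977 q [0.1838 0.5761 1.5424 0.     1.0254 0.3129]
```

View pics/c16.png

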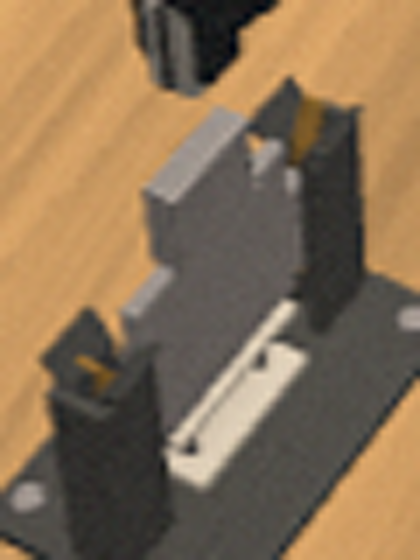

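View pics/wrist16.png

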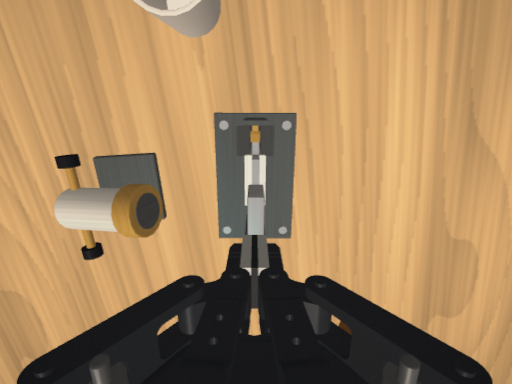

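The shield stands level, its lower edge along the bar (c16 from (175,440) to (290,305)). As a check on seating, I'll press lightly on the tab top with shut fingers.

Emit:
servo_tool:
  increments:
    - {"yaw": 0, "travel": [0, 0, 8], "hand": 1}
    - {"yaw": 0, "travel": [0, 0, 8], "hand": 1}
    - {"yaw": 0, "travel": [0, 0, 6], "hand": 1}
    - {"yaw": 0, "travel": [0, 0, 4], "hand": 1}
    - {"yaw": 0, "travel": [0, 0, 2], "hand": 1}
    - {"yaw": 0, "travel": [0, 0, 0], "hand": 1}

```text
t: 16.7
tcp_pos: [0.5649, 0.218, 0.1419]
tool_rot: [0.751, 0.66, -0.0, -0.0]
force: [-0.5, -0.6, -0.6]
finger_gap: -0.0
```

Emit:
servo_tool:
  increments:
    - {"yaw": 0, "travel": [0, 0, 1], "hand": 1}
    - {"yaw": 0, "travel": [0, 0, 1], "hand": 1}
    - {"yaw": 0, "travel": [0, 0, 1], "hand": 1}

```text
t: 17.0
tcp_pos: [0.5653, 0.218, 0.1395]
tool_rot: [0.751, 0.66, 0.0, 0.0]
force: [-0.4, -0.7, -1.1]
finger_gap: 0.001
```

Emit:
servo_tool:
  increments:
    - {"yaw": 0, "travel": [0, 0, 1], "hand": 1}
    - {"yaw": 0, "travel": [0, 0, 1], "hand": 1}

```text
t: 17.2
tcp_pos: [0.5651, 0.218, 0.1373]
tool_rot: [0.751, 0.66, 0.0, 0.0]
force: [-0.0, -0.4, 0.1]
finger_gap: 0.002
```

Emit:
servo_tool:
  increments:
    - {"yaw": 0, "travel": [0, 0, 1], "hand": 1}
    - {"yaw": 0, "travel": [0, 0, 1], "hand": 1}

```text
t: 17.4
tcp_pos: [0.5651, 0.218, 0.1353]
tool_rot: [0.751, 0.66, 0.0, -0.0]
force: [-1.6, -0.0, 7.6]
finger_gap: -0.002
```

Emit:
servo_tool:
  increments:
    - {"yaw": 0, "travel": [0, 0, 1], "hand": 1}
    - {"yaw": 0, "travel": [0, 0, 0.5], "hand": 1}

```text
t: 17.6
tcp_pos: [0.5658, 0.218, 0.1353]
tool_rot: [0.751, 0.66, 0.001, 0.001]
force: [-2.1, -1.3, 10.0]
finger_gap: -0.002
```

Emit:
servo_tool:
  increments:
    - {"yaw": 0, "travel": [0, 0, 1], "hand": 1}
    - {"yaw": 0, "travel": [0, 0, 1], "hand": 1}
    - {"yaw": 0, "travel": [0, 0, 0], "hand": 1}

```text
t: 17.9
tcp_pos: [0.5668, 0.2179, 0.1352]
tool_rot: [0.751, 0.66, 0.002, 0.002]
force: [-3.1, -1.8, 16.0]
finger_gap: -0.002
```

Emit:
servo_tool:
  increments:
    - {"yaw": 0, "travel": [0, 0, 1], "hand": 1}
    - {"yaw": 0, "travel": [0, 0, 0], "hand": 1}

```text
t: 18.1
tcp_pos: [0.5671, 0.218, 0.1351]
tool_rot: [0.751, 0.66, 0.002, 0.002]
force: [-3.2, -2.5, 19.0]
finger_gap: -0.002
```

Emit:
servo_tool:
  increments:
    - {"yaw": 0, "travel": [0, 0, -2], "hand": 1}
    - {"yaw": 0, "travel": [0, 0, -3], "hand": 1}
    - {"yaw": 0, "travel": [0, 0, -10], "hand": 1}
    - {"yaw": 0, "travel": [0, 0, -30], "hand": 1}
    - {"yaw": 0, "travel": [0, 0, -30], "hand": 1}
    - {"yaw": 0, "travel": [-20, 0, -20], "hand": 1}
    - {"yaw": 0, "travel": [-40, 0, 0], "hand": 1}
    - {"yaw": 0, "travel": [-40, 0, 0], "hand": 1}
    - {"yaw": 0, "travel": [0, 0, 0], "hand": 1}
    - {"yaw": 0, "travel": [0, 0, 0], "hand": 1}

```text
t: 19.1
tcp_pos: [0.5522, 0.1183, 0.226]
tool_rot: [0.752, 0.659, 0.0, -0.0]
force: [0.5, -0.7, 1.0]
finger_gap: -0.004
```

```bash
python3 look.py 17 side wrist; python3 - <<'E'
import cv2,pickle
im=pickle.load(open("side17.pkl","rb"))["pixels"]
b=cv2.resize(im[210:290,190:250],None,fx=7,fy=7,interpolation=cv2.INTER_CUBIC)
im=pickle.load(open("wrist17.pkl","rb"))["pixels"]
a=cv2.resize(im[30:170,220:290],None,fx=4,fy=4,interpolation=cv2.INTER_CUBIC)
cv2.imwrite("pics/c17.png",cv2.hconcat([a,b]))
E
```

```text
19.1 tcp [0.5522 0.1183 0.226 ] ytool ang -7.521681125611129 z [-0.0002  0.0006 -1.    ] F [ 0.4976 -0.676   1.0315] M [ 0.0065  0.0208 -0.013 ] gap -0.0035286527030158723 q [0.0128 0.4528 1.5918 0.0007 1.0971 0.1438]
```

View pics/c17.png

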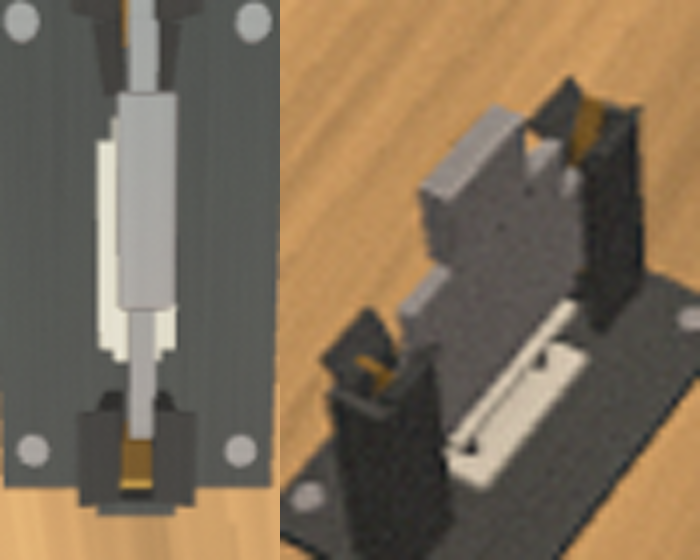

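View pics/wrist17.png

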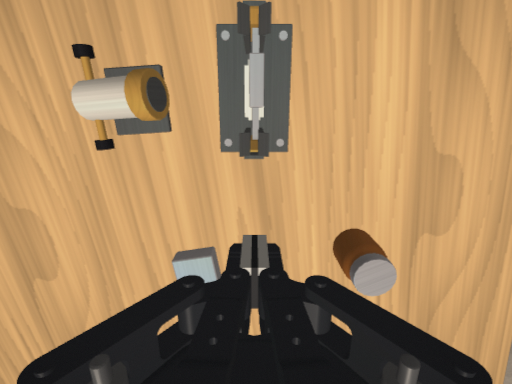

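View pics/side17.png

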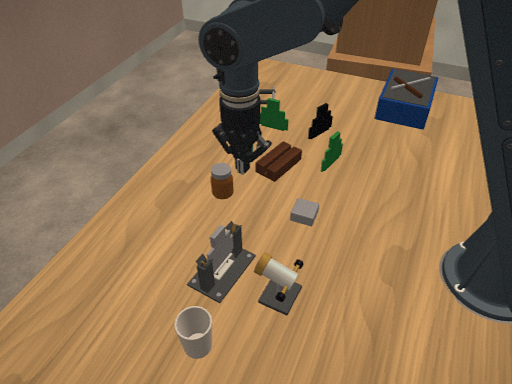

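The shield is seated and everything else is where it was. In the last wrist view the tab top sits about 2 mm toward +x of the slot plane (crop column 147 against 138): my finger press dragged it into a slight lean within the slot play. I have time to regrip softly, straighten it and release.

Emit:
servo_tool:
  increments:
    - {"yaw": 0, "travel": [30, 0, 0], "hand": 0.6}
    - {"yaw": 0, "travel": [40, 0, 0], "hand": 0.6}
    - {"yaw": 0, "travel": [31, 0, 0], "hand": 0.6}
    - {"yaw": 0, "travel": [0, 0, 0], "hand": 0.6}
    - {"yaw": 0, "travel": [0, 0, 30], "hand": 0.6}
    - {"yaw": 0, "travel": [0, 0, 20], "hand": 0.6}
    - {"yaw": 0, "travel": [0, 0, 10], "hand": 0.6}
    - {"yaw": 0, "travel": [0, 0, 0], "hand": 0.6}
    - {"yaw": 0, "travel": [0, 0, 0], "hand": 0.6}
  newtons: 25

```text
t: 20.1
tcp_pos: [0.5657, 0.2191, 0.1663]
tool_rot: [0.751, 0.66, 0.0, 0.0]
force: [0.2, -0.5, -0.1]
finger_gap: 0.399
```

```bash
python3 look.py 18 wrist
```

```text
20.1 tcp [0.5657 0.2191 0.1663] ytool ang -7.381896609689724 z [ 0.0008  0.0001 -1.    ] F [ 0.1873 -0.5431 -0.1309] M [-0.0346 -0.0413 -0.025 ] gap 0.3994577671119803 q [ 0.1855  0.5809  1.5426 -0.0001  1.0172  0.3144]
```

View pics/wrist18.png

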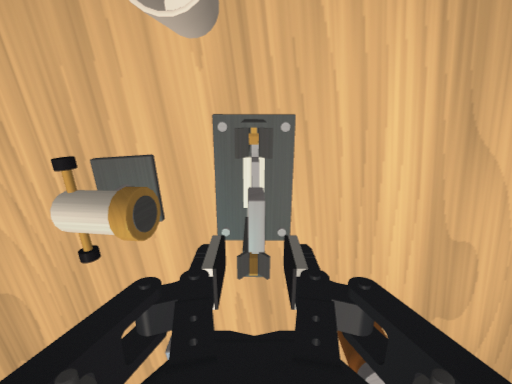

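Emit:
servo_tool:
  increments:
    - {"yaw": 0, "travel": [0, 0, 20], "hand": 0.6}
    - {"yaw": 0, "travel": [0, 0, 20], "hand": 0.6}
    - {"yaw": 0, "travel": [0, 0, 15], "hand": 0.6}
    - {"yaw": 0, "travel": [0, 0, 10], "hand": 0.6}
    - {"yaw": 0, "travel": [0, 0, 0], "hand": 0.6}
    - {"yaw": 0, "travel": [0, 0, 0], "hand": 1}
    - {"yaw": 0, "travel": [0, 0, 0], "hand": 1}
    - {"yaw": 0, "travel": [0, 0, 0], "hand": 1}
    - {"yaw": 0, "travel": [0, 0, 0], "hand": 1}
    - {"yaw": 0, "travel": [0, 0, 0], "hand": 1}
  newtons: 25

```text
t: 21.15
tcp_pos: [0.5658, 0.2191, 0.1019]
tool_rot: [0.751, 0.66, 0.001, 0.0]
force: [-1.0, 0.0, 6.3]
finger_gap: 0.136
```

```bash
python3 look.py 19 wrist
```

```text
21.15 tcp [0.5658 0.2191 0.1019] ytool ang -7.400592510175192 z [ 0.0017  0.0004 -1.    ] F [-1.0262  0.0461  6.316 ] M [-0.0252  0.3101 -0.0687] gap 0.1363094873983419 q [0.1855 0.6701 1.5867 0.0001 0.8831 0.3146]
```

Emit:
servo_tool:
  increments:
    - {"yaw": 0, "travel": [0, 0, 1], "hand": 1}
    - {"yaw": 0, "travel": [0, 0, 1], "hand": 1}
    - {"yaw": 0, "travel": [0, 0, 0], "hand": 1}
  newtons: 60

```text
t: 21.5
tcp_pos: [0.5659, 0.2192, 0.1019]
tool_rot: [0.751, 0.66, 0.001, 0.001]
force: [-3.9, -0.4, 16.6]
finger_gap: 0.128
```

Emit:
servo_tool:
  increments:
    - {"yaw": 0, "travel": [0, 0, -1], "hand": 1}
    - {"yaw": 0, "travel": [0, 0, 0], "hand": 0.6}
    - {"yaw": 0, "travel": [0, 0, 0], "hand": 0.6}
    - {"yaw": 0, "travel": [0, 0, 0], "hand": 0.6}
    - {"yaw": 0, "travel": [0, 0, 0], "hand": 0.6}
    - {"yaw": 0, "travel": [0, 0, -10], "hand": 0.6}
    - {"yaw": 0, "travel": [0, 0, -20], "hand": 0.6}
    - {"yaw": 0, "travel": [0, 0, -30], "hand": 0.6}
    - {"yaw": 0, "travel": [0, 0, -30], "hand": 0.6}
    - {"yaw": 0, "travel": [0, 0, -34], "hand": 0.6}
    - {"yaw": 0, "travel": [-33, 0, 0], "hand": 1}
    - {"yaw": 0, "travel": [-34, 0, 0], "hand": 1}
    - {"yaw": 0, "travel": [-34, 0, 0], "hand": 1}
    - {"yaw": 0, "travel": [0, 0, 0], "hand": 1}
    - {"yaw": 0, "travel": [0, 0, 0], "hand": 1}

```text
t: 23.0
tcp_pos: [0.5524, 0.1184, 0.2244]
tool_rot: [0.752, 0.659, 0.0, 0.0]
force: [-0.5, 0.3, -0.5]
finger_gap: 0.0
```

```bash
python3 look.py 20 side wrist top; python3 - <<'E'
import cv2,pickle
im=pickle.load(open("side20.pkl","rb"))["pixels"]
b=cv2.resize(im[210:290,190:250],None,fx=7,fy=7,interpolation=cv2.INTER_CUBIC)
im=pickle.load(open("wrist20.pkl","rb"))["pixels"]
a=cv2.resize(im[30:170,220:290],None,fx=4,fy=4,interpolation=cv2.INTER_CUBIC)
cv2.imwrite("pics/c20.png",cv2.hconcat([a,b]))
E
```

```text
23.0 tcp [0.5524 0.1184 0.2244] ytool ang -7.502657644731062 z [ 0.0008  0.0006 -1.    ] F [-0.5476  0.2901 -0.5484] M [-0.0036  0.0374  0.069 ] gap 0.00046942256070095647 q [0.0131 0.4547 1.5936 0.0006 1.0925 0.1438]
```

View pics/c20.png

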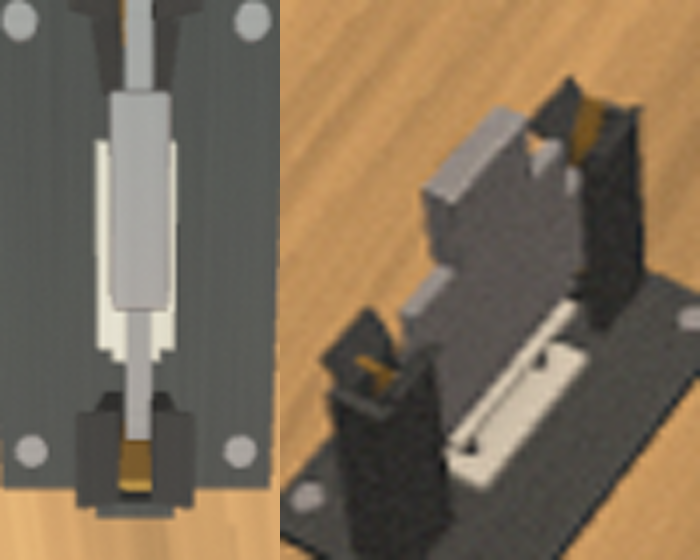

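View pics/top20.png

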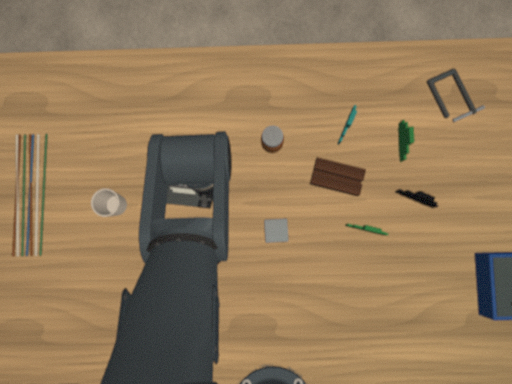

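The tab is now upright (crop column 140 against 138), the shield is level on the bar, and jar, block and cup sit at their original pixels. I'm handing in.

```bash
python3 -c "
from station import manip
print(manip.sign_off())"
```

```text
the job is handed in; nothing more can be done
None
```

The heat shield is out of the rest and standing in the bracket, its ears in both slots and its lower edge on the stop bar. I handed the job in at about 23 s; no verdict is reported.

**Insertion:** It slid down against about 8 N of drag and came to a firm stop. The tool did not move further as I pressed on to 25 N at the wrist. I released it, backed off and pressed the tab top lightly; it held firm at 19 N, with the lower edge about 31 mm above the bench.

**Lean corrected:** That press left the tab leaning about 2 mm towards +x. I regripped it, straightened it, pressed to about 17 N and released again.

**Last pictures:**
- The shield is upright, to within about half a millimetre at the tab, and looks level along the bar.
- The jar, block, cup and look-alikes are at their original places, and the gripper is clear of everything.

**Less certain:**
- The bar's initial 3 N give was not clearly separate from the drag. "Fully home" rests on the firm stop and on the bar height seen by the camera, about 33 mm, give or take 3.
- The side-camera fit of the shield's angles did not agree well with the wrist-camera fit. I relied on the wrist camera for alignment.

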